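# Click a junction box lid shut

### The job

The clip-on lid of the grey junction box has been laid on, but it has not caught: the four corners of its rim still stand up. Press around the rim, corner by corner, until every corner has clicked down flush. Use only the fingertips or fingers, leave the box standing flat on the bench where it is without lifting it, and leave everything else on the bench where it lies.

Things in the scene. Friction and masses are not known exactly. Their poses are not given: they have to be found in the camera images.
- junction_box: the junction box to close: light grey plastic, loose on the bench (about 0.5 kg), body 154 x 114 mm, two cable glands side by side on one short end (they reach 111 mm from the box's middle, 18 to 47 mm above its foot). Origin: centre of its underside; z up, x along its length towards the gland end
- lid_centre (a point): middle of the pale lid's flat top, 72 mm above the box's underside. The lid is 164 x 124 mm (box x, y), corners rounded to 10 mm. Its middle is already seated and rigid; each of its four corners is a springy triangular section (56 mm along each edge, bending at the line across the corner 40 mm from the sharp corner) that stands up until it is clicked down
- corner_a (a joint): how far lid corner a (at +x +y in the box's frame) is pressed down, rad: 0 is sprung up, its tip 6 to 7 mm too high; 0.18 is clicked shut, flush. It springs back up unless pressed past about 0.11, where it clicks over, pulls itself shut and stays. Pressing at press_a takes at most about 10 N (nearer the bend more, nearer the tip less). Up at the start
- corner_b (a joint): how far lid corner b (at -x +y in the box's frame) is pressed down, rad: 0 is sprung up, its tip 6 to 7 mm too high; 0.18 is clicked shut, flush. It springs back up unless pressed past about 0.11, where it clicks over, pulls itself shut and stays. Pressing at press_b takes at most about 10 N (nearer the bend more, nearer the tip less). Up at the start
- corner_c (a joint): how far lid corner c (at -x -y in the box's frame) is pressed down, rad: 0 is sprung up, its tip 6 to 7 mm too high; 0.18 is clicked shut, flush. It springs back up unless pressed past about 0.11, where it clicks over, pulls itself shut and stays. Pressing at press_c takes at most about 10 N (nearer the bend more, nearer the tip less). Up at the start
- corner_d (a joint): how far lid corner d (at +x -y in the box's frame) is pressed down, rad: 0 is sprung up, its tip 6 to 7 mm too high; 0.18 is clicked shut, flush. It springs back up unless pressed past about 0.11, where it clicks over, pulls itself shut and stays. Pressing at press_d takes at most about 10 N (nearer the bend more, nearer the tip less). Up at the start
- press_a (a point): point on the top face of lid corner a, where to press straight down: 13 mm in from both lid edges (69 and 49 mm from the box's middle along its x and y), 21 mm from the bend. 72 mm above the box's underside when shut, about 4 mm higher when sprung up; it moves with the corner
- press_b (a point): point on the top face of lid corner b, where to press straight down: 13 mm in from both lid edges (69 and 49 mm from the box's middle along its x and y), 21 mm from the bend. 72 mm above the box's underside when shut, about 4 mm higher when sprung up; it moves with the corner
- press_c (a point): point on the top face of lid corner c, where to press straight down: 13 mm in from both lid edges (69 and 49 mm from the box's middle along its x and y), 21 mm from the bend. 72 mm above the box's underside when shut, about 4 mm higher when sprung up; it moves with the corner
- press_d (a point): point on the top face of lid corner d, where to press straight down: 13 mm in from both lid edges (69 and 49 mm from the box's middle along its x and y), 21 mm from the bend. 72 mm above the box's underside when shut, about 4 mm higher when sprung up; it moves with the corner
- tape_roll: bystander: roll of black insulating tape lying flat, 66 mm across, 19 mm high; origin at the centre of its underside
- loose_gland: bystander: pale grey cable gland standing on end, 29 mm across, 34 mm high; origin at the centre of its underside
- side_cutters: bystander: side cutters with red handles lying flat, about 155 x 46 x 14 mm
- screwdriver: bystander: yellow-handled screwdriver lying down, 190 mm long
- nut_tray: bystander: open blue tray of gland nuts, 90 x 70 x 34 mm; origin at the centre of its underside
- small_box: bystander: smaller square junction box, 80 x 80 x 45 mm, its lid already shut; origin at the centre of its underside
- bottle: bystander: white bottle with an orange cap, standing, 52 mm across, 105 mm high; origin at the centre of its underside
There are look-alikes about, which are no part of the job. Of the things shaped like the junction_box, the grey one is meant.

How it is judged:
By the outcome, as a careful person would: the job done as asked, in the order asked, and still so for the second after the job is handed in, with the robot touching nothing.
It also fails if it takes over 42 s, if anything falls off the work surface, if the arm or the gripper's body presses on something with over 40 N, if the wrist force passes 120 N, or if a joint passes its speed limit or range.

### The arm

A 6-joint arm with a two-finger parallel gripper is mounted at the origin on the work surface. World frame = base frame: x ahead of the robot, y to its left, z up, the work surface at z = 0. Lengths are in mm, angles in rad, forces in N, time in s.
With the tool pointing down it reaches from about 425 to 1125 mm from the base axis. Payload 14.9 kg.
Tool frame: the origin (TCP) lies at the centre of the arm's flange, where the gripper is bolted on; the fingertips stand 191 mm ahead of it and the grasp point (between the pads) lies 172 mm ahead of it (ctrl.tip_extent is the distance from the TCP to the fingertips, in mm); z points along the fingers, y is the direction in which the jaws open and shut (so a half turn about z gives the same grasp; the last joint's range is limited). The gripper opens to 91 mm and grips with 3 to 60 N. Pads are 32 mm wide; open, the fingers measure 118 mm over their backs; the gripper's body (76 mm by 178 mm) begins 60 mm behind the grasp point.
Start: joints at [1.206, 0.379, 1.734, -0, 1.028, -0.033], TCP at [228.03, 661.833, 404.732] pointing down, gripper open.
Joint ranges: [-2.77, 2.77], [-0.74, 2.19], [0, 2.66], [-1.06, 4.2], [0.31, 2.87], [-3.08, 3.08]. Speed limits (rad/s): [1.89, 1.89, 2.39, 3.14, 3.14, 3.14].

### API

Orientations are given as a unit quaternion [x, y, z, w].
In Python, from workcell import ctrl gives the robot as it stands.
- The arm moves only by the shell command python3 -m pendant 'ROWS'. ROWS is JSON, a list that holds one entry, the list of rows, each a list of 5 numbers: the closure, from -1 (fully open) to 1 (shut), then the shift along the tool's x, y, z in m, then the turn about the tool's z in degrees. In form: [[[fingers, dx, dy, dz, turn], ...]]. A call has 1 to 12 rows; each row is the pose to reach, as a shift and turn from the pose commanded when the call began, along the tool's axes at that moment; what a row does not reach only later rows make up. A row lasts 1/8 s, in which the tool goes at most 62.5 mm and 10.7 degrees, less where a joint would pass 70% of its speed; a pose out of reach is approached as far as the arm can. A call with a gripper value outside its range is refused whole. The fingers move at their own pace and stop on an object; the grip force is fixed at half the most. Time passes only in rows, so rows that repeat a pose let the fingers close. It gives the time, the measured TCP pose, the force and the opening at its end, in the units of the state.
- ctrl.state(): the state, without advancing time (a new reading comes with each control period).
- ctrl.read_camera(name): name is "side" or "top"; returns a dict with "image" (400x640x3 uint8, red, green, blue), "z_map" (400x640 float32, mm along the optical axis (not along the pixel's ray), 0 where there is no reading), "K" (3x3 intrinsics, pixels), "k1" (the pictures are not rectified: a ray, as slopes to the right and down, at radius r is drawn at 1 + k1 r^2 times it, then the intrinsics apply), "rvec" (rotation vector, rad) and "tvec" (3), from world to camera coordinates, as OpenCV has them. Camera axes: x right, y down, z forward; pixel columns grow to the right and rows downward; lengths in mm; the calibration is good to about 2 mm. A picture is of the moment at which its call begins.
- ctrl.job_done(): hands the job in, once; it reports no verdict.
The state is a dict: "time": time; "qpos": joint angles; "qvel": joint speeds; "joint_torque": joint torques, N m; "tool_pos": TCP position; "ee_rot": TCP orientation; "ft_force": force on the tool from outside, world axes, zero at the start; "torque": the same for the moment, N m; "finger_gap": finger opening in mm.
Only numpy, scipy, OpenCV 4.12 (cv2) and the standard library are available. Lean on these libraries where they do the work, as an engineer would, in place of code of your own. Each camera call takes 0.05 s, during which the arm holds its last target. There are 200 camera calls.

## Working session

There is one attempt and no reset: what is moved stays moved. The work goes in short steps, Python scripts to look and compute and a shell command to move; the robot and the scene stay as the last step left them, time stands still between calls to the robot, and variables do not carry over. Pictures are saved under pics/ and viewed, about 8 in all and at most 12, crops included, and the job is handed in when it is done.

```bash
mkdir -p pics; ls; python3 - <<'E'
from workcell import ctrl
import cv2,numpy as np
for n in("top","side"):
    c=ctrl.read_camera(n); np.savez(f"{n}0.npz",**c)
    cv2.imwrite(f"pics/{n}0.png",c["image"][:,:,::-1]); print(n,c["K"].tolist(),c["k1"],c["rvec"],c["tvec"])
s=ctrl.state();print(s)
E
```

```text
pics
top [[431.2608755890517, 0.0, 310.7118100934379], [0.0, 431.2608755890517, 196.99202244922083], [0.0, 0.0, 1.0]] 0.037552187045687906 [ 2.16363193 -2.16259715  0.0934945 ] [ 116.62978861  567.01013566 1135.18136666]
side [[388.10183740774505, 0.0, 316.10598027943536], [0.0, 388.10183740774505, 201.91959978653745], [0.0, 0.0, 1.0]] -0.09754888246319875 [ 2.28921234 -0.70251905  0.27719599] [-401.84101287  362.75359221  890.64952614]
{'time': 0.1, 'qpos': array([ 1.20568894e+00,  3.79388066e-01,  1.73468615e+00, -4.18840662e-06,
        1.02845127e+00, -3.33122223e-02]), 'qvel': array([-0.00029521, -0.00229799, -0.00094997, -0.00105089,  0.00041069,
       -0.00091099]), 'joint_torque': array([ 9.30203096e-04, -7.65044761e+01, -4.35289907e+01,  6.52760896e-02,
        3.98482138e-02, -6.59902162e-05]), 'tool_pos': array([227.97993776, 661.67964761, 404.14935725]), 'ee_rot': array([ 1.65136572e-01,  9.86270599e-01, -4.57548331e-04, -9.05439285e-05]), 'ft_force': array([ 0.21952338,  0.33960204, -0.50118933]), 'torque': array([ 0.015919  ,  0.00894221, -0.02074949]), 'finger_gap': 91.0539893255858}
```

View pics/top0.png

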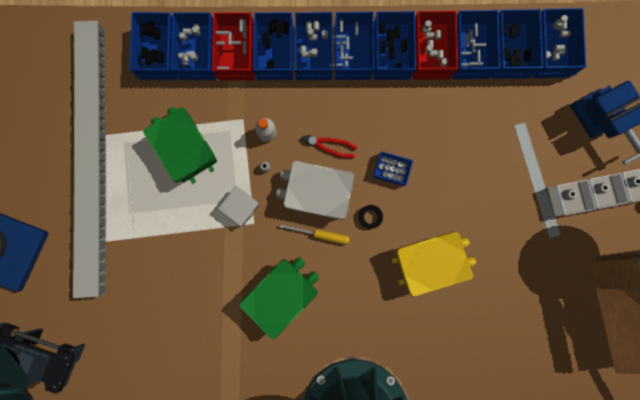

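View pics/side0.png

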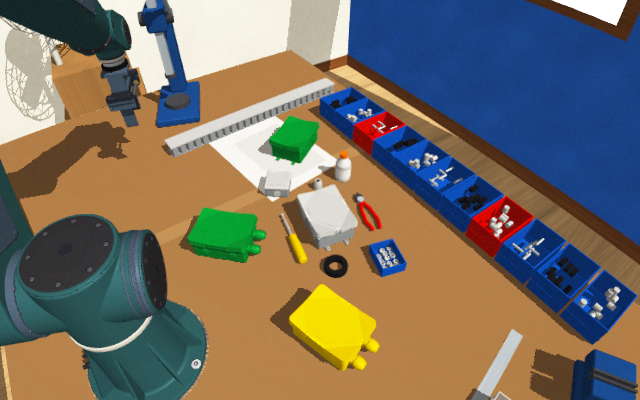

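The thing wanted is the loose, light grey box. It could be confused with these (top-view pixels):
- green box (180,145)
- green box (279,297)
- yellow box (433,264)
- small grey square box (235,207)

I choose the large grey box at (318,190) and will check it in a crop.

```bash
cat > h.py <<'E'
import numpy as np, cv2
from workcell import ctrl
from scipy.spatial.transform import Rotation as Ro
def rays(c,uv):
    uv=np.asarray(uv,float).reshape(-1,2); K=c["K"]
    d=(uv-K[[0,1],2])/K[[0,1],[0,1]]
    s=d.copy()
    for _ in range(20): s=d/(1+float(c["k1"])*(s**2).sum(1,keepdims=True))
    return np.c_[s,np.ones(len(s))]
def onplane(c,uv,z):
    R=cv2.Rodrigues(c["rvec"])[0]; o=-R.T@c["tvec"].ravel(); r=rays(c,uv)@R
    return o+r*((z-o[2])/r[:,2])[:,None]
def cloud(c):
    R=cv2.Rodrigues(c["rvec"])[0]; v,u=np.mgrid[:400,:640]
    P=rays(c,np.c_[u.ravel(),v.ravel()])*c["z_map"].reshape(-1,1)
    return ((P-c["tvec"].ravel())@R).reshape(400,640,3)
def totool(p,s=None):  # world delta TCP->tip over p, in tool axes, metres
    s=s or ctrl.state(); return Ro.from_quat(s["ee_rot"]).inv().apply(np.asarray(p)-s["tool_pos"])/1000
E
cat > m.py <<'E'
from h import *
c=dict(np.load("top0.npz")); P=cloud(c)
im=c["image"]; hsv=cv2.cvtColor(im,cv2.COLOR_RGB2HSV)
m=((hsv[...,1]<60)&(hsv[...,2]>110)).astype(np.uint8)
m[:, :284]=0; m[:,360:]=0; m[:150]=0; m[225:]=0
m[P[...,2]<60]=0
n,l,st,_=cv2.connectedComponentsWithStats(m); i=1+st[1:,4].argmax(); m=(l==i)
z=P[m][:,2]; print("px",m.sum(),"z",np.percentile(z,[1,10,50,90,99]))
ct=max(cv2.findContours(m.astype(np.uint8),0,1)[0],key=cv2.contourArea)[:,0]
w=onplane(c,ct,75); (cx,cy),(a,b),an=cv2.minAreaRect(w[:,:2].astype(np.float32)); print("rect",cx,cy,a,b,an)
q=P[m]; (cx2,cy2),s2,an2=cv2.minAreaRect(q[:,:2].astype(np.float32)); print("rect cloud",cx2,cy2,s2,an2, "mean",q.mean(0))
for n in ("top","side"):
    d=dict(np.load(n+"0.npz"))["image"][:,:,::-1]
    k=d[140:240,260:420] if n=="top" else d[160:290,240:420]
    cv2.imwrite(f"pics/{n}c.png",cv2.resize(k,None,fx=4 if n=="top" else 4,fy=4,interpolation=cv2.INTER_CUBIC))
a=cv2.imread("pics/topc.png");b=cv2.imread("pics/sidec.png");b=cv2.resize(b,(433,313));a=cv2.resize(a,(433,270))
cv2.imwrite("pics/both.png",np.vstack([a,b]))
E
python3 m.py
```

```text
px 2977 z [66.68512965 69.07494249 71.94146203 75.50037829 78.63647214]
rect 581.88427734375 95.85747528076172 164.61558532714844 124.63373565673828 78.0195541381836
rect cloud 549.2835693359375 102.54625701904297 (165.53677368164062, 192.7778778076172) 77.56087493896484 mean [581.67036889  95.96904438  76.22652343]
```

View pics/both.png

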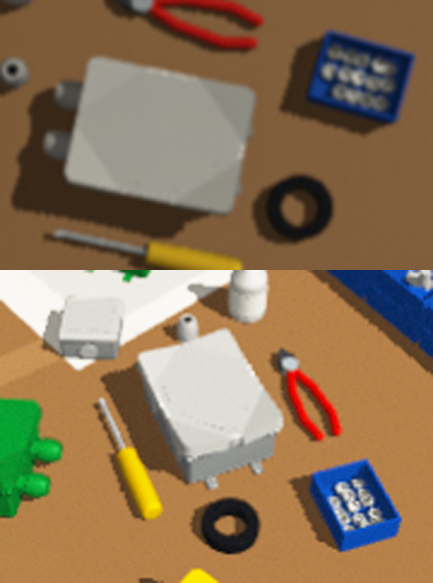

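The crop confirms it: a grey box with glands at its left end (crop ~(60,120)) and corner sections visible. The measured rectangle is 164.6 x 124.6 mm, so it matches the lid. The centre is (582, 96), and the long axis points 78° from world x towards the glands.

```bash
cat > t.py <<'E'
from h import *
import sys
zt=float(sys.argv[1]); s=ctrl.state(); t=np.radians(78); X=np.array([np.cos(t),np.sin(t)]); Y=np.array([-X[1],X[0]])
print("t",round(s["time"],2),"pos",s["tool_pos"].round(2),"F",s["ft_force"].round(2),"tipext",ctrl.tip_extent,"gap",s["finger_gap"])
for n,a,b in(("a",1,1),("b",-1,1),("c",-1,-1),("d",1,-1)):
    p=np.array([581.9,95.9])+71*a*X+51*b*Y
    print(n,p.round(1),totool([*p,zt+ctrl.tip_extent],s).round(4))
E
python3 t.py 110
```

```text
t 0.1 pos [227.98 661.68 404.15] F [ 0.22  0.34 -0.5 ] tipext 190.8 gap 91.0539893255858
a [546.8 176. ] [-0.4596 -0.3553  0.1037]
b [517.3  37.1] [-0.477  -0.4962  0.1038]
c [617.   15.8] [-0.5782 -0.4838  0.1038]
d [646.5 154.7] [-0.5609 -0.3428  0.1037]
```

```bash
python3 -m pendant '[[[1,-0.046,-0.036,0,-7],[1,-0.092,-0.071,0,-7],[1,-0.138,-0.107,0,-7],[1,-0.184,-0.142,0,-7],[1,-0.23,-0.178,0.02,-7],[1,-0.276,-0.213,0.04,-7],[1,-0.322,-0.249,0.06,-7],[1,-0.368,-0.284,0.08,-7],[1,-0.414,-0.32,0.1,-7],[1,-0.46,-0.355,0.104,-7],[1,-0.46,-0.355,0.104,-7],[1,-0.46,-0.355,0.104,-7]]]'; python3 t.py 82
```

```text
time: 1.6
tool_pos: [547.0, 176.4, 300.5]
ee_rot: [0.105, 0.994, -0.0, -0.0]
ft_force: [-0.2, 0.2, -0.5]
finger_gap: 0.5
t 1.6 pos [547.05 176.4  300.52] F [-0.16  0.23 -0.45] tipext 190.8 gap 0.5250455213958427
a [546.8 176. ] [ 0.0002 -0.0005  0.0277]
b [517.3  37.1] [ 0.     -0.1425  0.0277]
c [617.   15.8] [-0.102  -0.1424  0.0277]
d [646.5 154.7] [-0.1018 -0.0004  0.0277]
```

```bash
python3 -m pendant '[[[1,0,0,0.02,0],[1,0,0,0.03,0],[1,0,0,0.032,0],[1,0,0,0.034,0],[1,0,0,0.034,0]]]'; python3 -m pendant '[[[1,0,0,0.001,0],[1,0,0,0.002,0],[1,0,0,0.002,0]]]'
```

```text
time: 2.22
tool_pos: [547.3, 176.5, 266.8]
ee_rot: [0.105, 0.995, -0.0, 0.0]
ft_force: [-2.3, 1.5, 2.4]
finger_gap: 0.6
time: 2.6
tool_pos: [547.3, 176.3, 264.7]
ee_rot: [0.105, 0.995, -0.0, 0.0]
ft_force: [-0.2, 0.6, -0.5]
finger_gap: 0.2
```

```bash
python3 -m pendant '[[[1,0,0,0.001,0],[1,0,0,0.001,0],[1,0,0,0.001,0]]]'; python3 t.py 72
```

```text
time: 2.98
tool_pos: [547.3, 176.4, 263.7]
ee_rot: [0.105, 0.995, -0.0, -0.0]
ft_force: [-0.1, -0.5, -0.0]
finger_gap: 0.5
t 2.98 pos [547.29 176.36 263.72] F [-0.1  -0.45 -0.02] tipext 190.8 gap 0.4600362194099459
a [546.8 176. ] [ 0.0004 -0.0005  0.0009]
b [517.3  37.1] [ 0.0004 -0.1425  0.0009]
c [617.   15.8] [-0.1016 -0.1425  0.0009]
d [646.5 154.7] [-0.1016 -0.0005  0.0009]
```

The force rose to 2.4 N at tip height 76, then went to zero at 74. Corner a has probably snapped over. I'll press on until I feel the flush lid.

```bash
python3 -m pendant '[[[1,0,0,0.001,0],[1,0,0,0.0015,0],[1,0,0,0.0015,0]]]'; python3 -m pendant '[[[1,0,0,-0.02,0],[1,-0.002,-0.05,-0.02,0],[1,0,-0.1,-0.02,0],[1,0,-0.142,-0.02,0],[1,0,-0.142,-0.02,0],[1,0,-0.142,-0.02,0]]]'; python3 t.py 72; python3 - <<'E'
from h import *
c=ctrl.read_camera("side");np.savez("side1.npz",**c)
cv2.imwrite("pics/s1.png",cv2.resize(c["image"][150:270,250:400,::-1],None,fx=5,fy=5,interpolation=cv2.INTER_CUBIC))
E
```

```text
time: 3.35
tool_pos: [547.5, 176.4, 262.8]
ee_rot: [0.105, 0.995, -0.0, 0.0]
ft_force: [-3.2, -1.2, 11.7]
finger_gap: 0.5
time: 4.1
tool_pos: [518.2, 37.7, 283.0]
ee_rot: [0.105, 0.994, 0.0, 0.001]
ft_force: [0.5, -0.5, 0.5]
finger_gap: 0.5
t 4.1 pos [518.15  37.71 283.02] F [ 0.46 -0.49  0.46] tipext 190.8 gap 0.47795634700631634
a [546.8 176. ] [0.0009 0.1412 0.0203]
b [517.3  37.1] [ 0.0008 -0.0008  0.0202]
c [617.   15.8] [-0.1012 -0.0008  0.0203]
d [646.5 154.7] [-0.1011  0.1412  0.0204]
```

View pics/s1.png

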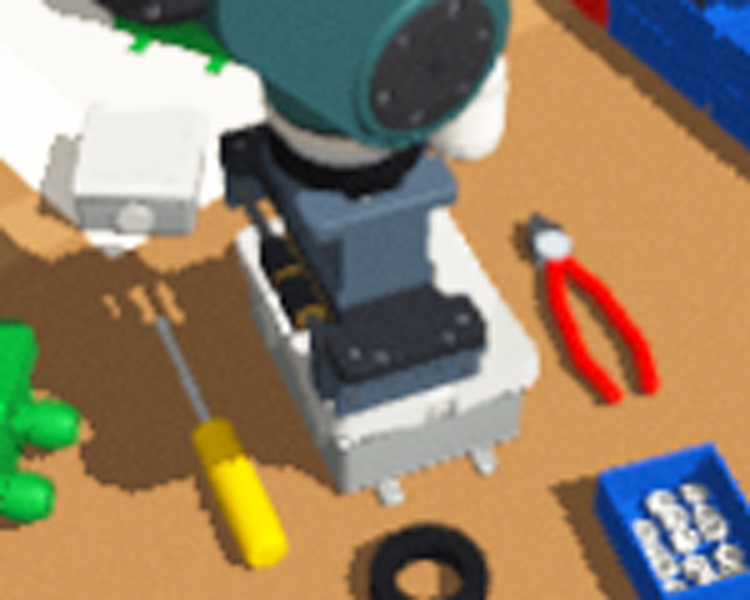

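The box sits where it was, and the gripper hides corner a (the picture's left lid edge). The 11.7 N contact came exactly at 72 mm, the flush height. On to corner b, in the same way.

```bash
python3 -m pendant '[[[1,0.001,-0.001,0.012,0],[1,0.001,-0.001,0.015,0],[1,0.001,-0.001,0.016,0],[1,0.001,-0.001,0.016,0]]]'; python3 -m pendant '[[[1,0,0,0.001,0],[1,0,0,0.002,0],[1,0,0,0.002,0]]]';python3 -m pendant '[[[1,0,0,0.001,0],[1,0,0,0.002,0],[1,0,0,0.0025,0],[1,0,0,0.0025,0]]]'; python3 -m pendant '[[[1,0,0,-0.02,0],[1,-0.05,0,-0.02,0],[1,-0.102,0,-0.02,0],[1,-0.102,0,-0.02,0],[1,-0.102,0,-0.02,0]]]'; python3 t.py 72
```

```text
time: 4.65
tool_pos: [516.4, 36.8, 266.0]
ee_rot: [0.105, 0.995, -0.0, -0.0]
ft_force: [-0.2, -0.4, -0.2]
finger_gap: 0.1
time: 5.03
tool_pos: [516.5, 36.7, 264.2]
ee_rot: [0.105, 0.995, -0.0, -0.0]
ft_force: [0.4, 0.2, 0.5]
finger_gap: 0.3
time: 5.52
tool_pos: [516.7, 36.7, 262.6]
ee_rot: [0.105, 0.995, -0.0, -0.0]
ft_force: [-8.0, -0.3, 22.9]
finger_gap: 0.5
time: 6.15
tool_pos: [615.7, 15.5, 281.2]
ee_rot: [0.105, 0.995, -0.0, -0.001]
ft_force: [-0.2, -0.6, -0.1]
finger_gap: 0.7
t 6.15 pos [615.65  15.48 281.18] F [-0.16 -0.58 -0.15] tipext 190.8 gap 0.6575574927322849
a [546.8 176. ] [0.1008 0.1426 0.0185]
b [517.3  37.1] [0.1007 0.0006 0.0185]
c [617.   15.8] [-0.0013  0.0006  0.0184]
d [646.5 154.7] [-0.0012  0.1426  0.0183]
```

```bash
python3 -m pendant '[[[1,-0.001,0.001,0.010,0],[1,-0.001,0.001,0.013,0],[1,-0.001,0.001,0.014,0],[1,-0.001,0.001,0.014,0]]]'; python3 -m pendant '[[[1,0,0,0.001,0],[1,0,0,0.002,0],[1,0,0,0.002,0]]]';python3 -m pendant '[[[1,0,0,0.001,0],[1,0,0,0.002,0],[1,0,0,0.002,0]]]'; python3 -m pendant '[[[1,0,0,-0.02,0],[1,0,0.05,-0.02,0],[1,0,0.1,-0.02,0],[1,0,0.142,-0.02,0],[1,0,0.142,-0.02,0],[1,0,0.142,-0.02,0]]]'; python3 t.py 72
```

```text
time: 6.65
tool_pos: [617.2, 16.3, 267.7]
ee_rot: [0.105, 0.995, -0.0, -0.0]
ft_force: [-1.9, 1.0, 3.7]
finger_gap: 0.4
time: 7.02
tool_pos: [617.6, 16.2, 265.6]
ee_rot: [0.105, 0.995, 0.0, 0.0]
ft_force: [-0.2, -0.4, 0.3]
finger_gap: 0.3
time: 7.4
tool_pos: [617.5, 16.2, 263.6]
ee_rot: [0.105, 0.995, -0.0, -0.0]
ft_force: [-1.0, -0.1, -0.5]
finger_gap: 0.4
time: 8.15
tool_pos: [647.0, 154.9, 284.6]
ee_rot: [0.104, 0.995, 0.0, 0.0]
ft_force: [0.2, 0.0, -0.1]
finger_gap: 0.4
t 8.15 pos [647.02 154.91 284.55] F [ 0.19  0.05 -0.13] tipext 190.8 gap 0.3518770739688652
a [546.8 176. ] [ 0.1024 -0.0002  0.0217]
b [517.3  37.1] [ 0.1025 -0.1422  0.0217]
c [617.   15.8] [ 0.0005 -0.1423  0.0217]
d [646.5 154.7] [ 0.0004 -0.0003  0.0218]
```

Corner c showed the same force-then-drop signature. Now d, then I'll withdraw and look.

```bash
python3 -m pendant '[[[1,0,0,0.012,0],[1,0,0,0.015,0],[1,0,0,0.017,0],[1,0,0,0.017,0]]]'; python3 -m pendant '[[[1,0,0,0.001,0],[1,0,0,0.002,0],[1,0,0,0.002,0]]]';python3 -m pendant '[[[1,0,0,0.001,0],[1,0,0,0.002,0],[1,0,0,0.0025,0],[1,0,0,0.0025,0]]]'; python3 -m pendant '[[[1,0,0,-0.04,0],[1,0,0,-0.1,0],[1,0,0.06,-0.12,0],[1,0,0.12,-0.12,0],[1,0,0.18,-0.12,0],[1,0,0.24,-0.12,0],[1,0,0.3,-0.12,0],[1,0,0.3,-0.12,0],[1,0,0.3,-0.12,0]]]'; python3 - <<'E'
from h import *
for n,sl in(("top",np.s_[140:240,260:420]),("side",np.s_[160:260,260:420])):
    c=ctrl.read_camera(n);np.savez(n+"2.npz",**c)
    o=dict(np.load(n+"0.npz"))["image"]
    cv2.imwrite(f"pics/{n}2.png",cv2.resize(np.hstack([o[sl],c["image"][sl]])[:,:,::-1],None,fx=2.5,fy=2.5,interpolation=cv2.INTER_CUBIC))
a=np.vstack([cv2.imread("pics/top2.png"),cv2.imread("pics/side2.png")]);cv2.imwrite("pics/cmp.png",a);print(a.shape)
E
sed 's/top0.npz/top2.npz/' m.py > m2.py; python3 m2.py
```

```text
time: 8.65
tool_pos: [647.0, 154.8, 266.5]
ee_rot: [0.105, 0.994, -0.0, -0.0]
ft_force: [0.6, -0.8, 1.7]
finger_gap: 0.2
time: 9.02
tool_pos: [647.0, 155.2, 264.6]
ee_rot: [0.105, 0.995, -0.0, -0.0]
ft_force: [0.1, -0.5, 0.5]
finger_gap: 0.2
time: 9.52
tool_pos: [647.2, 155.2, 262.9]
ee_rot: [0.105, 0.995, -0.0, -0.0]
ft_force: [-4.0, -0.9, 10.2]
finger_gap: 0.4
time: 10.65
tool_pos: [709.3, 448.4, 381.6]
ee_rot: [0.104, 0.995, -0.0, -0.0]
ft_force: [0.1, -0.8, -0.5]
finger_gap: 0.5
(500, 800, 3)
px 2948 z [66.28465919 68.76258063 71.49604117 74.20113279 77.39616799]
rect 582.8734741210938 96.2662582397461 163.42027282714844 123.89592742919922 78.35189819335938
rect cloud 549.764404296875 103.54888153076172 (163.81105041503906, 193.51971435546875) 77.8378677368164 mean [581.67467352  96.19227215  79.01053142]
```

View pics/cmp.png

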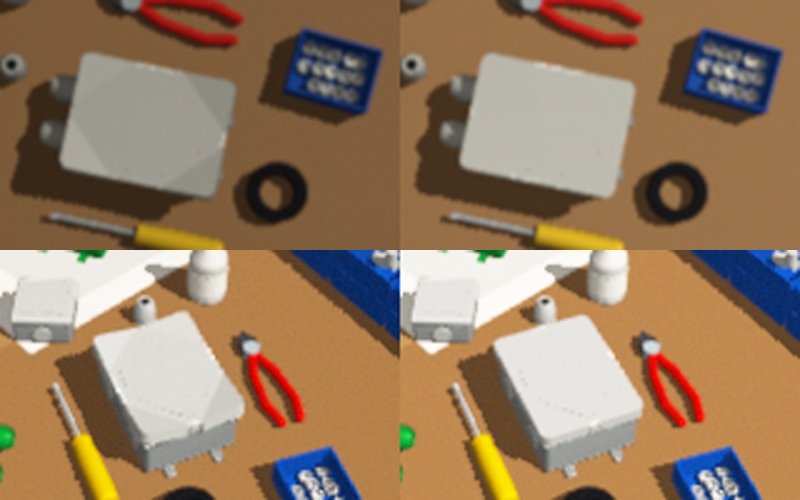

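The before/after crop shows the lid evenly shaded. The four corner facets on the left are gone on the right, and the neighbouring things have not moved. I'll check each corner's depth, then hand in.

```bash
python3 - <<'E'
from h import *
t=np.radians(78);X=np.array([np.cos(t),np.sin(t)]);Y=np.array([-X[1],X[0]]);ok=True
for n in("top","side"):
    for k,a,b in(("a",1,1),("b",-1,1),("c",-1,-1),("d",1,-1),("mid",0,0)):
        z=[]
        for f in "02":
            P=cloud(dict(np.load(n+f+".npz"))); p=np.array([581.9,95.9])+70*a*X+50*b*Y
            m=(np.linalg.norm(P[...,:2]-p,axis=2)<9)&(P[...,2]>55); z.append(P[m][:,2].mean())
        print(n,k,np.round(z,1)); ok&=k=="mid" or z[0]-z[1]>2
print(ok)
if ok: ctrl.job_done(); print("handed in",ctrl.state()["time"])
E
```

```text
top a [75.7 70.9]
top b [76.  71.1]
top c [74.9 70.9]
top d [75.4 71.2]
top mid [71.8 72.2]
side a [76.5 72.1]
side b [76.  70.3]
side c [75.6 71.9]
side d [75.9 71.6]
side mid [72.8 72.9]
True
the job is handed in; nothing more can be done
the job is handed in; nothing more can be done
```

I pressed all four corners of the grey box's lid down with the closed fingertips, in the order a, b, c, d. All four clicked shut, and I handed the job in shortly after 10.65 s, with the arm clear of the box.

**Forces:** For a, c and d I felt a small force that then fell to zero, which is the click. For b the readings fell between steps, so I didn't catch its click. At a, b and d I then pressed to the flush height of 72 mm and felt firm contact there at 12, 23 and 10 N. I stopped c about 1 mm short of that, so its closure rests on the click and the cameras.

**Last checks:** Both cameras show every corner 3.7–5.7 mm lower than before and now within about 2.6 mm of the lid's middle height. The before/after pictures show an evenly shaded lid.

**Position:** The box's measured position changed by about 1 mm and 0.3°, which is within measuring error. The things near it look unmoved. No check failed or disagreed.

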